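# Snap a controller board onto its four standoffs

## Robot

A 7-joint arm with a two-finger parallel gripper is mounted at the origin on the work surface. World frame = base frame: x ahead of the robot, y to its left, z up, the work surface at z = 0. Lengths are in mm, angles in rad, forces in N, time in s.
With the tool pointing down it reaches from about 400 to 875 mm from the base axis. Payload 4.4 kg.
Tool frame: the origin (TCP) lies midway between the tips of the shut fingers; the grasp point (between the pads) lies 19 mm behind it (ctrl.pinch_z is the distance from the TCP to the grasp point, in mm); z points along the fingers, y is the line along which they close (so a half turn about z gives the same grasp; the last joint's range is limited). The gripper opens to 85 mm and grips with 20 to 120 N. Pads are 22 mm wide; open, the fingers measure 114 mm over their backs; the gripper's body (76 mm by 85 mm) begins 54 mm behind the grasp point. The pads swing forward as they close: fully open they stand 13 mm farther back than shut.
Start: joints at [1.234, 0.628, 0.038, 1.517, -0.027, 0.996, -0.02], TCP at [173.905, -626.319, 195.213] pointing down, gripper open.
Joint ranges: [-3.06, 3.06], [-0.37, 2.12], [-1.25, 1.32], [0.18, 2.47], [-1.1, 4.24], [0.23, 1.98], [-2.94, 2.94]. Speed limits (rad/s): [2.57, 2.57, 3.14, 3.14, 3.14, 3.14, 3.14].

## Interface

Orientations are given as [roll, pitch, yaw] about the fixed x, y, z axes, in that order (R = Rz(yaw) Ry(pitch) Rx(roll)).
In Python, from cell import read_state, cams, order, ctrl gives the robot as it stands.
- The arm moves only by the tool move_arm, never from a script. Its argument "targets" is text: rows parted by semicolons, each of 7 numbers parted by spaces: the gripper's target within -1 to 1 (fully open at 1, half-way at 0, shut at -1), then the shift along the tool's x, y, z in cm, then the turn, a rotation vector about the tool's x, y, z in degrees. A call has 1 to 5 rows; each row shifts and turns the commanded pose from where the row before left it, along the tool's axes as they then stand; what a row does not reach is not made up. A row lasts 1/12 s, in which the tool goes at most 41.7 mm and 7.16 degrees, less where a joint would pass 70% of its speed; a pose out of reach is approached as far as the arm can. A call with a gripper value outside its range is refused whole. The fingers move at their own pace and stop on an object; the grip force is fixed at half the most. Time passes only in rows, so rows that do not move let the fingers close. It gives the time, the measured TCP pose, the force, the opening and the grip force at its end, in the units of the state.
- read_state(): the state, without advancing time (a new reading comes with each control period).
- cams.get_image(name): name is "scene" or "top" or "wrist"; returns a dict with "color" (384x512x3 uint8, red, green, blue), "fovy" (degrees; the focal length in pixels is half the picture's height over the tangent of half this angle, whatever the lens; pixels are square), "cx", "cy" (the principal point, pixels), "rvec" (rotation vector, rad) and "tvec" (3), from world to camera coordinates, as OpenCV has them. Camera axes: x right, y down, z forward; pixel columns grow to the right and rows downward; lengths in mm; the calibration is good to about 2 mm. A picture is of the moment at which its call begins. There is no depth.
- order.finish_job(): hands the job in; it is judged then, once.
The state is a dict: "clock": time; "qpos": joint angles; "qd": joint speeds; "tau": joint torques, N m; "eef_pos": TCP position; "tool_rot": TCP orientation; "force": force on the tool from outside, world axes, zero at the start; "torque": the same for the moment, N m; "width": finger opening in mm; "gripper_force": force on a finger pad.
Only numpy, scipy, OpenCV 4.12 (cv2) and the standard library are available. Lean on these libraries where they do the work, as an engineer would, in place of code of your own. Each camera call takes 0.05 s, during which the arm holds its last target. There are 200 camera calls.

## Task

Take the circuit board off the rubber pad and fit it in the open dark-grey controller housing, connector end to the housing's cut-out end, a hole over each of the four snap standoffs, then press it down until every standoff has clicked through and the board sits flush on all four shoulders. Press evenly and with care: the board must stay close to level and never be loaded with more than about 25 N, which is too little to drive all four snaps at once. Leave the other things on the bench alone.

Things in the scene. Friction and masses are not known exactly. Their poses are not given: they have to be found in the camera images.
- housing: Open dark-grey tray, 170 mm (x) by 130 mm (y), walls 24 mm high, 4 mm thick. Origin: centre of its underside, 22 mm above the bench: it floats level on springs over a fixed plate (184 x 144 mm), sinks some mm straight down when pressed, and comes back. Its +x end wall has a 62 mm wide cut-out in the middle, where the connector end belongs. In it stand four white snap standoffs, columns 16 mm across.
- sink_centre (a point): Centre of the finned aluminium heat sink in the middle of the loose board (about 0.14 kg in all), the place to grip: 40 mm in board x, 30 mm in y (grip across y). The sink's foot is the board's top face, 16 mm below this point, its top 16 mm above; the board's underside is 19 mm below. Axes are the board's: x to the connector end, z up.
- pad: Fixed black rubber pad 150 x 110 x 20 mm on which the board lies flat at the start; origin: centre of its underside, on the bench.
- hole0 (a point): Centre of hole 0 of the board, on its underside, at (-55, -35) mm in board x, y from the board's centre. The board: a dark green plate 130 (x) x 90 (y) x 3 mm with four square 10 mm holes.
- shoulder0 (a point): Centre of the flat top (shoulder) of standoff 0, 46 mm above the bench, at (-55, -35) mm in housing x, y; hole 0 belongs here, the underside on the shoulder. On the shoulder stands a round nose 7 mm across that tapers to a 2 mm tip 18 mm above it, and sticks up through the hole.
- hole1 (a point): Centre of hole 1 of the board, on its underside, at (-55, +35) mm in board x, y from the board's centre. On the board a black connector block, 12 x 50 mm and 12 mm high, sits mid-way along the +x end (x = 57 to 69 mm).
- shoulder1 (a point): Centre of the flat top (shoulder) of standoff 1, 46 mm above the bench, at (-55, +35) mm in housing x, y; hole 1 belongs here, the underside on the shoulder. Two sprung barbs stick out at the x sides of each nose, wider than the hole: a board laid on rests with its underside about 7 mm above the shoulders.
- hole2 (a point): Centre of hole 2 of the board, on its underside, at (+55, -35) mm in board x, y from the board's centre. On the board four flat chips 14 x 12 mm, 4 mm high, sit at (+-30, +-34) mm.
- shoulder2 (a point): Centre of the flat top (shoulder) of standoff 2, 46 mm above the bench, at (+55, -35) mm in housing x, y; hole 2 belongs here, the underside on the shoulder. Pushed down, each standoff resists with up to about 8 N (two at once up to about 18 N) and clicks when the underside is about 2 mm above the shoulder; the barbs then spring out over the board and hold it down.
- hole3 (a point): Centre of hole 3 of the board, on its underside, at (+55, +35) mm in board x, y from the board's centre. The board's top is bare for |y| below 25 mm and |x| from 22 to 55 mm: room to press there with closed fingers.
- shoulder3 (a point): Centre of the flat top (shoulder) of standoff 3, 46 mm above the bench, at (+55, +35) mm in housing x, y; hole 3 belongs here, the underside on the shoulder. If let go before the click, the board springs up again at that standoff. Pressing needs to follow the housing down as it sinks on its springs.
- bushing: Loose steel ring 30 mm across, 22 mm high, a bystander to leave alone; origin at its underside's centre or on its handle.
- turned_part: Loose turned aluminium cylinder 48 mm across, 60 mm high, a bystander to leave alone; origin at its underside's centre or on its handle.
- screwdriver: Loose screwdriver lying flat, a bystander to leave alone; origin at its underside's centre or on its handle.
- wrench: Loose steel wrench lying flat, a bystander to leave alone; origin at its underside's centre or on its handle.
- jar: Loose white jar 44 mm across, 60 mm high, a bystander to leave alone; origin at its underside's centre or on its handle.
- dowel: Loose standing steel pin 20 mm across, 35 mm high, a bystander to leave alone; origin at its underside's centre or on its handle.
- gauge_block: Loose steel block 50 x 30 x 20 mm, a bystander to leave alone; origin at its underside's centre or on its handle.
Things that resemble listed ones, but are neither listed nor needed, are in the scene too. There is more than one size of the part that bears sink_centre; the job needs the largest.

How it is judged (in metres and radians):
On the way, in this order (a step that is already met when the one before it is completed fails the run):
1. the board is lifted clear of the pad (z of sink_centre in the frame of pad above 0.06 m), for 0.1 s.
2. the board is threaded on the standoffs: each hole over its own nose (within 3.5 mm sideways), its underside less than 14 mm above the shoulder (horizontal distance between hole0 and shoulder0 below 0.0035 m and horizontal distance between hole1 and shoulder1 below 0.0035 m and horizontal distance between hole2 and shoulder2 below 0.0035 m and horizontal distance between hole3 and shoulder3 below 0.0035 m and z of hole0 in the frame of shoulder0 below 0.014 m and z of hole1 in the frame of shoulder1 below 0.014 m and z of hole2 in the frame of shoulder2 below 0.014 m and z of hole3 in the frame of shoulder3 below 0.014 m), for 0.1 s.
3. the board is pressed home at all four standoffs (horizontal distance between hole0 and shoulder0 below 0.0035 m and horizontal distance between hole1 and shoulder1 below 0.0035 m and horizontal distance between hole2 and shoulder2 below 0.0035 m and horizontal distance between hole3 and shoulder3 below 0.0035 m and z of hole0 in the frame of shoulder0 below 0.0015 m and z of hole1 in the frame of shoulder1 below 0.0015 m and z of hole2 in the frame of shoulder2 below 0.0015 m and z of hole3 in the frame of shoulder3 below 0.0015 m), for 0.2 s.
At the end, for the whole second after the job is handed in: Each of the board's four holes is within 3.5 mm sideways of its own standoff (same number, so the connector is at the cut-out end) and its underside there is less than 1.5 mm above the shoulder, held by the barbs; the board is level within 0.03 rad (all of step 3 and angle between sink_centre's own z axis and vertical below 0.03 rad); the robot touches nothing.
It fails at once if the housing is pressed down on its springs by more than 8.8 mm (a load of about 26 N) (distance of housing from where it was at the start of the episode above 0.0088 m).
It fails at once if the board is tipped more than 0.17 rad (about 10 degrees) (angle between sink_centre's own z axis and vertical above 0.17 rad).
It fails at once if a bystander is shifted more than 30 mm (distance of any of bushing, turned_part, screwdriver, wrench, jar, dowel, gauge_block from where it was at the start of the episode above 0.03 m).
It also fails if it takes over 61 s, if anything falls off the work surface, if the arm or the gripper's body presses on something with over 40 N, if the wrist force passes 120 N, or if a joint passes its speed limit or range.

## Working session

There is one attempt and no reset: what is moved stays moved. The work goes in short steps, Python scripts to look and compute and a tool call to move; the robot and the scene stay as the last step left them, time stands still between calls to the robot, and variables do not carry over. Pictures are saved under pics/ and viewed, at most 10 in all, crops included, and the job is handed in when it is done.

Besides the shell and the picture viewer there is one more tool, called after ">>>" by a JSON object that holds its "api" and its "payload". move_arm: Moves the arm, as the interface text tells. Its arguments: {"type":"object","properties":{"targets":{"type":"string"}},"required":["targets"]}

```bash
mkdir -p pics; ls; cat > h.py <<'E'
import numpy as np,cv2,json
from cell import read_state,cams,order,ctrl
def snap(n,f):
    d=cams.get_image(n); cv2.imwrite(f'pics/{f}.png',d['color'][:,:,::-1])
    np.savez(f'pics/{f}.npz',**{k:d[k] for k in('fovy','cx','cy','rvec','tvec')}); return d
def ray(f,u,v,z):
    d=np.load(f'pics/{f}.npz'); fl=192/np.tan(np.radians(float(d['fovy']))/2)
    R=cv2.Rodrigues(d['rvec'].reshape(3))[0]; t=d['tvec'].reshape(3)
    c=-R.T@t; r=R.T@np.array([(u-d['cx'])/fl,(v-d['cy'])/fl,1.]); return c+r*(z-c[2])/r[2]
def proj(f,P):
    d=np.load(f'pics/{f}.npz'); fl=192/np.tan(np.radians(float(d['fovy']))/2)
    R=cv2.Rodrigues(d['rvec'].reshape(3))[0]; p=np.atleast_2d(P)@R.T+d['tvec'].reshape(3)
    return np.c_[p[:,0]/p[:,2]*fl+d['cx'],p[:,1]/p[:,2]*fl+d['cy']]
E
python3 - <<'E'
from h import *
a=snap('top','t0');b=snap('scene','s0')
for d in(a,b):
    R=cv2.Rodrigues(np.array(d['rvec'],float).reshape(3))[0];print(d['fovy'],d['cx'],d['cy'],-R.T@np.array(d['tvec']).reshape(3))
cv2.imwrite('pics/t0b.png',cv2.resize(cv2.imread('pics/t0.png'),(800,600),interpolation=3))
cv2.imwrite('pics/s0b.png',cv2.resize(cv2.imread('pics/s0.png'),(800,600),interpolation=3))
print(read_state())
E
```

```text
pics
47.153688210683455 252.99846614914472 193.72096616889868 [ 462.8572003   -49.86313195 1196.75903048]
54.115009333723286 255.3048598038957 193.0084644398135 [1197.81748732  -23.1970842   749.44409168]
{'clock': 0.1, 'qpos': array([ 1.23418934,  0.62923628,  0.03845667,  1.51824461, -0.02699001,
        0.99631482, -0.02001711]), 'qd': array([ 4.50616087e-04, -2.64391024e-03,  4.80590680e-04,  7.69864758e-07,
       -1.92982916e-03,  1.11962619e-03, -1.34504764e-03]), 'tau': array([ 3.06902817e-03, -5.64525855e+01,  1.23065259e+00, -1.93971795e+01,
        1.13113722e-02,  5.43171380e-03,  2.28597813e-06]), 'eef_pos': array([ 173.73680807, -625.71653482,  194.40004882]), 'tool_rot': array([-3.13990816e+00,  3.10277145e-05,  2.70786239e-01]), 'force': array([ 0.10239229, -0.47229835,  0.90160598]), 'torque': array([-0.02134799, -0.00282619,  0.007129  ]), 'gripper_force': 0.0, 'width': 85.43896470563566}
```

View pics/t0b.png

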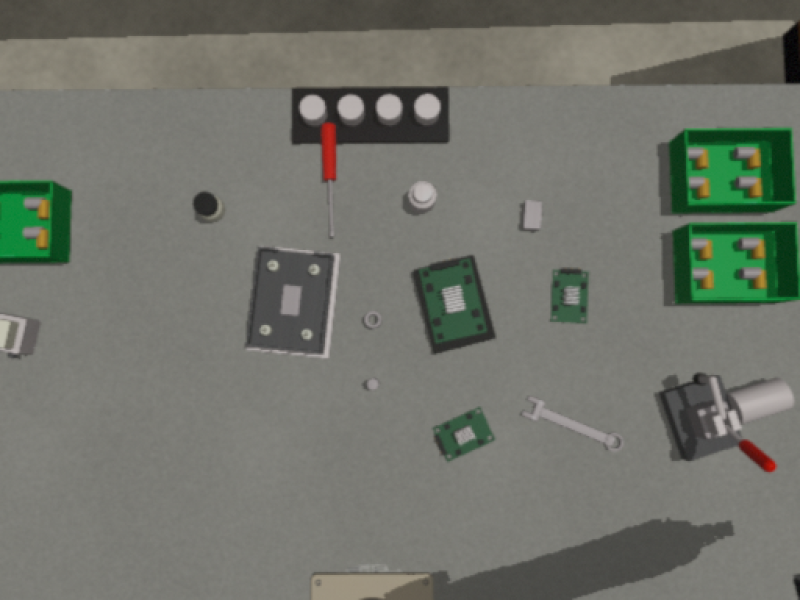

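View pics/s0b.png

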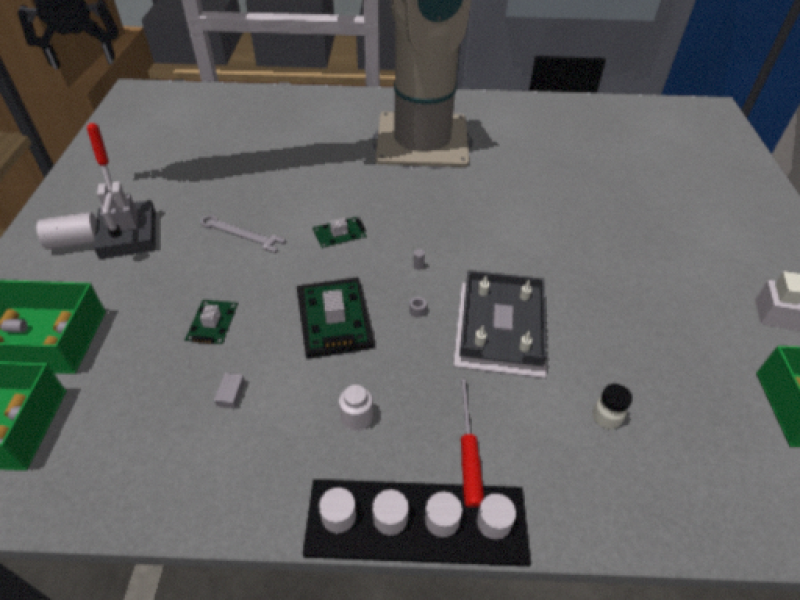

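The top view shows the big board on the black pad at about (454,303) of the enlarged picture, and the housing at (292,302). Next I enlarge both.

```bash
python3 - <<'E'
import cv2
i=cv2.imread('pics/t0.png')[150:235,150:325]
cv2.imwrite('pics/c1.png',cv2.resize(i,None,fx=4.5,fy=4.5,interpolation=2))
E
```

```text
(no output)
```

View pics/c1.png

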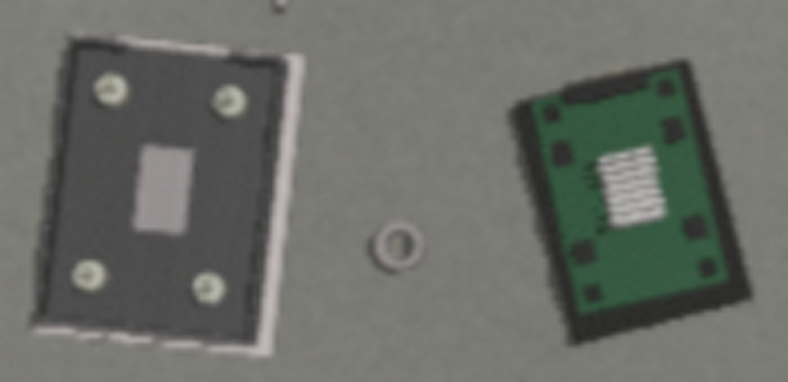

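The cut-out is at the far (world +x) end of the housing and the connector is at the far end of the board. Holes in the crop are at (552,115), (666,89), (592,293), (708,268). Standoffs are at (111,90), (230,101), (89,275), (209,288).

```bash
cat >> h.py <<'E'
M=np.array([[55,35],[55,-35],[-55,35],[-55,-35.]])
def fit(W,m=M):
    W=np.array(W)[:,:2];c=W.mean(0);mc=m.mean(0);z=((m-mc)@[1,1j]).conj()@((W-c)@[1,1j])
    a=np.angle(z);R=np.array([[np.cos(a),-np.sin(a)],[np.sin(a),np.cos(a)]]);c=c-R@mc
    return c,a,W-(m@R.T+c)
E
python3 - <<'E'
from h import *
g=lambda p:((np.array(p)+.5)/4.5-.5+[150,150])
for n,P,z in(('board',[(552,115),(666,89),(592,293),(708,268)],23),('hous',[(111,90),(230,101),(89,275),(209,288)],46)):
    c,a,r=fit([ray('t0',*g(p),z) for p in P]);print(n,c.round(1),a.round(4),r.round(1).tolist())
E
```

```text
board [ 560.2 -141.3] 0.2125 [[-0.6, -0.2], [-0.2, 0.0], [0.6, 0.3], [0.2, -0.1]]
hous [561.7 134.6] -0.1081 [[-0.5, 0.1], [0.1, -0.1], [0.4, 0.2], [0.0, -0.2]]
```

```bash
cat >> h.py <<'E'
from scipy.spatial.transform import Rotation as Ro
def go(x,y,z,yaw):
    "shift in cm (tool frame after turning) and turn deg to target, tool pointing down"
    s=read_state();R=Ro.from_euler('xyz',s['tool_rot']);T=Ro.from_euler('xyz',[np.pi,0,yaw])
    print('turn first (tool rotvec deg)',np.degrees((R.inv()*T).as_rotvec()).round(2))
    d=(np.array([x,y,z])-s['eef_pos'])/10
    print('shift cm after turn',T.inv().apply(d).round(2),'before turn',R.inv().apply(d).round(2), 'F',np.round(s['force'],1),'w',round(s['width'],1))
E
python3 -c "
from h import *
go(560,-141,130,.2125)"
```

```text
turn first (tool rotvec deg) [-0.1   0.    3.34]
shift cm after turn [ 47.98 -39.23   6.44] before turn [ 50.18 -36.36   6.5 ] F [ 0.1 -0.5  0.9] w 85.4
```

>>> {"api": "move_arm", "payload": {"targets": "1 0 0 0 0 0 3.34; 1 3 -2.45 0.2 0 0 0; 1 3 -2.45 0.2 0 0 0; 1 3 -2.45 0.2 0 0 0; 1 3 -2.45 0.2 0 0 0"}}

```text
clock: 0.52
eef_pos: [271.1, -503.5, 186.7]
tool_rot: [-3.141, 0.0, 0.212]
force: [0.5, -0.4, 0.8]
width: 85.2
gripper_force: 0.0
```

>>> {"api": "move_arm", "payload": {"targets": "1 3 -2.45 0.2 0 0 0; 1 3 -2.45 0.2 0 0 0; 1 3 -2.45 0.2 0 0 0; 1 3 -2.45 0.2 0 0 0; 1 3 -2.45 0.2 0 0 0"}}

```text
clock: 0.93
eef_pos: [392.0, -352.1, 176.9]
tool_rot: [-3.141, 0.0, 0.212]
force: [0.7, -0.2, -0.5]
width: 85.6
gripper_force: 0.0
```

>>> {"api": "move_arm", "payload": {"targets": "1 3 -2.45 0.4 0 0 0; 1 3 -2.45 0.4 0 0 0; 1 3 -2.45 0.4 0 0 0; 1 3 -2.45 0.4 0 0 0; 1 3 -2.45 0.4 0 0 0"}}

```text
clock: 1.35
eef_pos: [512.8, -200.7, 156.8]
tool_rot: [-3.141, 0.0, 0.212]
force: [-0.1, -0.6, 0.1]
width: 85.4
gripper_force: 0.0
```

>>> {"api": "move_arm", "payload": {"targets": "1 3 -2.45 1 0 0 0; 1 3 -2.45 1 0 0 0; 1 0 0 0 0 0 0"}}

```text
clock: 1.6
eef_pos: [564.9, -131.4, 135.2]
tool_rot: [-3.136, -0.003, 0.225]
force: [0.1, 1.2, -0.2]
width: 85.5
gripper_force: 0.0
```

```bash
python3 -c "
from h import *
s=read_state();print(s['eef_pos'],s['tool_rot'],s['clock'])
go(560.2,-141.3,130,.2125)
snap('wrist','w1');cv2.imwrite('pics/w1b.png',cv2.resize(cv2.imread('pics/w1.png'),(800,600),interpolation=2))"
```

```text
[ 564.85004139 -131.38697396  135.15796262] [-3.13561395e+00 -2.75336596e-03  2.24522894e-01] 1.6
turn first (tool rotvec deg) [-0.34 -0.16  0.69]
shift cm after turn [-0.66  0.87  0.52] before turn [-0.68  0.87  0.51] F [ 0.1  1.2 -0.2] w 85.5
```

View pics/w1b.png

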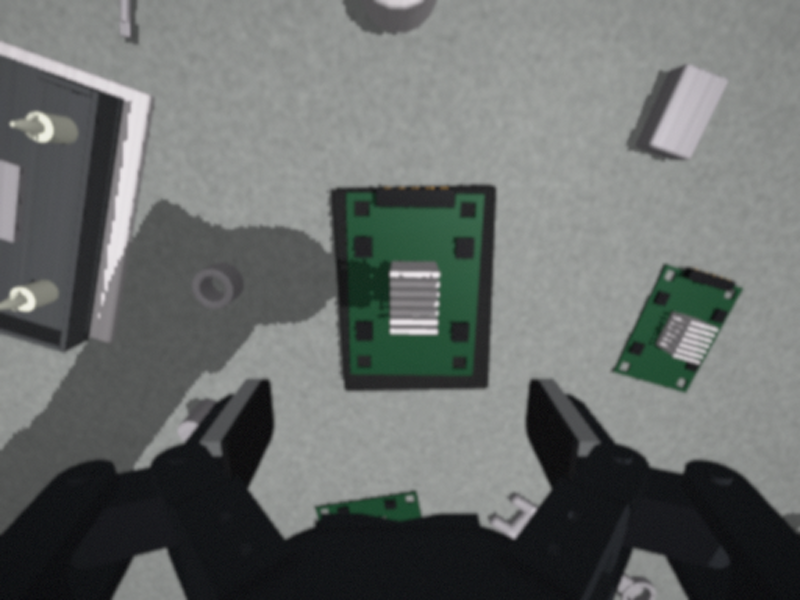

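The wrist view shows the board level in the frame. Its holes are at (362,209), (468,210), (364,362) and (460,362).

```bash
python3 -c "
from h import *
g=lambda p:(np.array(p)+.5)/1.5625-.5
c,a,r=fit([ray('w1',*g(p),23) for p in [(362,209),(468,210),(364,362),(460,362)]]);print(c,a,r.round(1).tolist())
s=read_state();print(s['eef_pos'],s['tool_rot'],s['clock'])
go(560.2,-141.3,90,.2125)"
```

```text
[ 561.20293425 -139.78683347] 0.21705187628029132 [[-0.2, -0.4], [-0.4, 0.0], [-0.1, 0.1], [0.7, 0.2]]
[ 562.288022   -135.87290459  135.66904884] [-3.13815797e+00  1.20694543e-04  2.21217671e-01] 1.65
turn first (tool rotvec deg) [-0.2   0.01  0.5 ]
shift cm after turn [-0.32  0.49  4.57] before turn [-0.32  0.5   4.57] F [-0.8 -1.3 -0.2] w 85.3
```

>>> {"api": "move_arm", "payload": {"targets": "1 0 0 1.5 0 0 0; 1 0 0 1.5 0 0 0; 1 0 0 1.5 0 0 0; 1 0 0 0 0 0 0; 1 0 0 0 0 0 0"}}

```text
clock: 2.07
eef_pos: [559.2, -142.8, 91.8]
tool_rot: [-3.141, 0.002, 0.211]
force: [-0.9, 0.1, 0.7]
width: 85.2
gripper_force: 0.0
```

```bash
python3 -c "
from h import *
go(560.7,-140.5,28,.215)"
```

```text
turn first (tool rotvec deg) [-0.02  0.13 -0.22]
shift cm after turn [ 0.2  -0.2   6.38] before turn [ 0.21 -0.19  6.38] F [-0.9  0.1  0.7] w 85.2
```

>>> {"api": "move_arm", "payload": {"targets": "1 0.2 -0.2 2 0 0 -0.2; 1 0 0 2 0 0 0; 1 0 0 1.5 0 0 0; 1 0 0 0.85 0 0 0; 1 0 0 0 0 0 0"}}

```text
clock: 2.48
eef_pos: [561.1, -139.9, 28.0]
tool_rot: [-3.141, 0.002, 0.215]
force: [0.6, 0.1, -0.5]
width: 85.7
gripper_force: 0.0
```

>>> {"api": "move_arm", "payload": {"targets": "-1 0 0 0 0 0 0; -1 0 0 0 0 0 0; -1 0 0 0 0 0 0; -1 0 0 0 0 0 0; -1 0 0 0 0 0 0"}}

```text
clock: 2.9
eef_pos: [562.5, -139.7, 29.5]
tool_rot: [3.141, -0.001, 0.216]
force: [-0.5, -0.6, -0.1]
width: 25.3
gripper_force: 0.0
```

>>> {"api": "move_arm", "payload": {"targets": "-1 0 0 0 0 0 0; -1 0 0 0 0 0 0; -1 0 0 0 0 0 0"}}

```text
clock: 3.15
eef_pos: [562.0, -139.5, 28.8]
tool_rot: [3.142, -0.0, 0.216]
force: [0.1, 0.9, 0.1]
width: 0.1
gripper_force: 0.0
```

```bash
python3 -c "
from h import *
snap('wrist','w2');snap('scene','s2')
a=cv2.imread('pics/w2.png');b=cv2.imread('pics/s2.png')[120:300,140:360]
cv2.imwrite('pics/m2.png',np.vstack([cv2.resize(a,(400,300)),cv2.resize(b,(400,300),interpolation=2)]))"
```

```text
(no output)
```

View pics/m2.png

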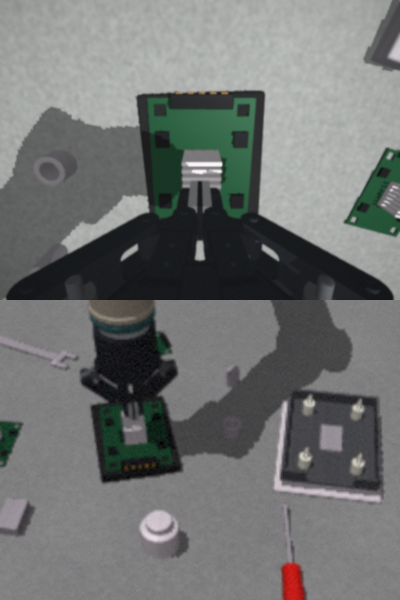

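```bash
python3 -c "
from h import *
s=read_state();print(s['eef_pos'])
P=np.array([s['eef_pos'],[560.7,-140.5,23],[560.7,-140.5,55]])
for f,sc in(('s2',5),('w2',4)):
    p=proj(f,P);print(f,p.round(1).tolist())
p=proj('s2',P);print(((p-[175,165])*5).round())
p=proj('w2',P);print(((p-[180,170])*4).round()) 
a=cv2.imread('pics/s2.png')[165:235,175:255];b=cv2.imread('pics/w2.png')[170:270,180:280]
cv2.imwrite('pics/m3.png',np.hstack([cv2.resize(a,None,fx=5,fy=5,interpolation=2),cv2.resize(b,None,fx=4,fy=4,interpolation=2)[:350]]))"
```

```text
[ 561.97721552 -139.54046168   28.71737909]
s2 [[214.1, 198.2], [213.9, 199.3], [213.1, 190.8]]
w2 [[257.7, 220.7], [258.6, 219.5], [259.1, 239.9]]
[[195. 166.]
 [195. 171.]
 [190. 129.]]
[[311. 203.]
 [314. 198.]
 [317. 280.]]
```

View pics/m3.png

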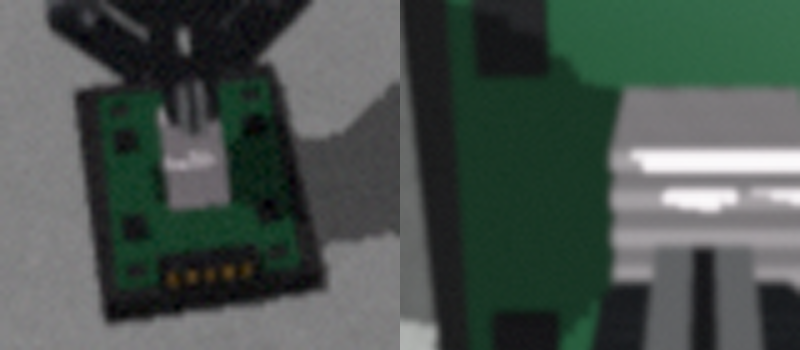

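```bash
python3 -c "
from h import *
def line(f,u,v):
    a=ray(f,u,v,0);b=ray(f,u,v,100);d=(b-a)/np.linalg.norm(b-a);return a,d
def tri(p,q):
    A=0;B=0
    for l in(line('s2',*p),line('w2',*q)):
        Q=np.eye(3)-np.outer(l[1],l[1]);A=A+Q;B=B+Q@l[0]
    X=np.linalg.solve(A,B);print(X.round(1),proj('s2',X)-p,proj('w2',X)-q)
tri((213,191),(256,232))
# sink top front (+x) edge mid
R=Ro.from_euler('z',.215);
P=R.apply([[20,15,16],[20,-15,16],[-20,15,16],[-20,-15,16],[20,15,-16],[20,-15,-16]])+[560.7,-140.5,39]
print(((proj('s2',P)-[175,165])*5).round().tolist());print(((proj('w2',P)-[180,170])*4).round().tolist())
d=np.load('pics/w2.npz');Rm=cv2.Rodrigues(d['rvec'].reshape(3))[0];print(-Rm.T@d['tvec'].reshape(3),Rm)
"
```

```text
[ 570.  -137.8   64.7] [[ 0.49341234 -0.0234664 ]] [[2.16392307 0.17376555]]
[[225.0, 155.0], [164.0, 162.0], [216.0, 97.0], [157.0, 104.0], [228.0, 197.0], [169.0, 204.0]]
[[214.0, 155.0], [420.0, 155.0], [220.0, 396.0], [412.0, 396.0], [228.0, 91.0], [402.0, 91.0]]
[ 634.7906676  -122.06565015  206.78844005] [[ 2.14490505e-01 -9.76725744e-01 -8.02592398e-04]
 [-9.33394459e-01 -2.05216786e-01  2.94382159e-01]
 [-2.87695339e-01 -6.23930426e-02 -9.55687449e-01]]
```

```bash
python3 -c "
from h import *
d=np.load('pics/w1.npz');print(d['fovy'])
# tool frame at time of w1
s_pos=np.array([564.85,-131.387,135.158]);T=Ro.from_euler('xyz',[-3.1356,-.00275,.2245])
for dz in(0,-13,-26,-40):
  for x in(0,11):
    print(dz,x,(proj('w1',T.apply([[x,42.5,dz],[x,-42.5,dz]])+s_pos)*1.5625).round().tolist())
"
```

```text
69.32268237628345
0 0 [[499.0, 345.0], [307.0, 345.0]]
0 11 [[500.0, 321.0], [305.0, 321.0]]
-13 0 [[506.0, 357.0], [300.0, 357.0]]
-13 11 [[507.0, 332.0], [298.0, 332.0]]
-26 0 [[513.0, 371.0], [293.0, 371.0]]
-26 11 [[516.0, 345.0], [291.0, 345.0]]
-40 0 [[523.0, 389.0], [284.0, 389.0]]
-40 11 [[526.0, 360.0], [281.0, 360.0]]
```

```bash
python3 -c "
from h import *
print(ctrl.pinch_z,[a for a in dir(ctrl) if a[0]!='_'],[a for a in dir(order) if a[0]!='_'])
s=read_state();print(s['eef_pos'],s['force'],s['torque'],s['qpos'])"
```

```text
18.700000000000003 ['MotionError', 'pinch_z'] ['finish_job']
[ 561.97721552 -139.54046168   28.71737909] [-0.22325186 -0.11368031 -0.08557895] [ 0.03280269  0.04057239 -0.03013705] [ 0.17449928  0.7558829   0.03214882  1.85108869 -0.04319294  0.53529026
 -1.11977102]
```

>>> {"api": "move_arm", "payload": {"targets": "-1 0 0 0.1 0 0 0; -1 0 0 0.1 0 0 0; -1 0 0 0 0 0 0"}}

```text
clock: 3.5
eef_pos: [561.8, -139.5, 26.4]
tool_rot: [-3.141, 0.0, 0.216]
force: [-1.6, -0.9, -0.7]
width: 0.0
gripper_force: 0.0
```

>>> {"api": "move_arm", "payload": {"targets": "-1 0 0 0.1 0 0 0; -1 0 0 0.1 0 0 0; -1 0 0 0 0 0 0"}}

```text
clock: 3.75
eef_pos: [561.8, -139.5, 24.5]
tool_rot: [-3.141, 0.0, 0.216]
force: [0.8, 0.2, 0.3]
width: -0.2
gripper_force: 0.0
```

>>> {"api": "move_arm", "payload": {"targets": "-1 0 0 0.1 0 0 0; -1 0 0 0.1 0 0 0; -1 0 0 0 0 0 0"}}

```text
clock: 4.0
eef_pos: [561.9, -139.5, 22.5]
tool_rot: [-3.142, 0.0, 0.216]
force: [0.3, -0.8, 0.0]
width: -0.0
gripper_force: 0.0
```

>>> {"api": "move_arm", "payload": {"targets": "-1 0 0 0.1 0 0 0; -1 0 0 0.1 0 0 0; -1 0 0 0 0 0 0"}}

```text
clock: 4.25
eef_pos: [561.9, -139.5, 20.5]
tool_rot: [-3.141, 0.0, 0.216]
force: [-0.0, 0.5, 0.8]
width: 0.2
gripper_force: 0.0
```

>>> {"api": "move_arm", "payload": {"targets": "-1 0 0 0.1 0 0 0; -1 0 0 0.1 0 0 0; -1 0 0 0 0 0 0"}}

```text
clock: 4.5
eef_pos: [562.1, -139.6, 19.1]
tool_rot: [3.142, -0.0, 0.216]
force: [-0.2, 0.6, 3.2]
width: -0.4
gripper_force: 1.7
```

>>> {"api": "move_arm", "payload": {"targets": "-1 0 0 -0.6 0 0 0; 1 0 0 -0.6 0 0 0; 1 0 0 0 0 0 0; 1 0 0 0 0 0 0; 1 0 0 0 0 0 0"}}

```text
clock: 4.92
eef_pos: [562.1, -139.5, 30.9]
tool_rot: [3.141, -0.0, 0.216]
force: [0.6, -0.7, -0.7]
width: 48.3
gripper_force: 0.0
```

>>> {"api": "move_arm", "payload": {"targets": "1 0 0 0 0 0 0; 1 0 0 0 0 0 0; 1 0 0 0 0 0 0; 1 0 0 0 0 0 0"}}

```text
clock: 5.25
eef_pos: [561.9, -139.5, 30.6]
tool_rot: [-3.141, 0.0, 0.216]
force: [0.9, 0.9, 0.4]
width: 85.4
gripper_force: 0.0
```

```bash
python3 -c "
from h import *
go(560.7,-140.5,-9.5,.215)"
```

```text
turn first (tool rotvec deg) [-0.01  0.01  0.05]
shift cm after turn [-0.14  0.07  4.01] before turn [-0.13  0.07  4.01] F [0.9 0.9 0.4] w 85.4
```

>>> {"api": "move_arm", "payload": {"targets": "1 -0.1 0.1 1.5 0 0 0; 1 0 0 1.2 0 0 0; 1 0 0 0.8 0 0 0; 1 0 0 0.5 0 0 0; 1 0 0 0 0 0 0"}}

```text
clock: 5.67
eef_pos: [560.1, -140.4, -10.7]
tool_rot: [-3.14, 0.002, 0.216]
force: [-0.4, -0.1, -0.0]
width: 85.9
gripper_force: 0.0
```

>>> {"api": "move_arm", "payload": {"targets": "-1 0 0 0 0 0 0; -1 0 0 0 0 0 0; -1 0 0 0 0 0 0; -1 0 0 0 0 0 0; -1 0 0 0 0 0 0"}}

```text
clock: 6.08
eef_pos: [561.8, -140.8, -8.5]
tool_rot: [3.141, -0.001, 0.216]
force: [1.4, -0.7, -2.0]
width: 29.0
gripper_force: 60.4
```

>>> {"api": "move_arm", "payload": {"targets": "-1 0 0 0 0 0 0; -1 0 0 0 0 0 0; -1 0 0 0 0 0 0; -1 0 0 0 0 0 0"}}

```text
clock: 6.42
eef_pos: [561.8, -140.8, -8.6]
tool_rot: [3.141, -0.001, 0.216]
force: [-0.6, -0.1, 4.7]
width: 29.0
gripper_force: 61.4
```

>>> {"api": "move_arm", "payload": {"targets": "-1 0 0 -1 0 0 0; -1 0 0 -2 0 0 0; -1 0 0 -2.5 0 0 0; -1 0 0 -2.5 0 0 0; -1 0 0 0 0 0 0"}}

```text
clock: 6.83
eef_pos: [564.2, -141.5, 75.3]
tool_rot: [3.138, -0.007, 0.216]
force: [0.5, -0.5, -1.2]
width: 28.9
gripper_force: 60.7
```

>>> {"api": "move_arm", "payload": {"targets": "-1 0 0 0 0 0 0; -1 0 0 0 0 0 0"}}

```text
clock: 7.0
eef_pos: [560.4, -140.5, 70.4]
tool_rot: [-3.141, 0.001, 0.216]
force: [1.0, -0.1, -1.4]
width: 29.2
gripper_force: 60.7
```

```bash
python3 -c "
from h import *
go(561.7,134.6,71,-.1081)"
```

```text
turn first (tool rotvec deg) [-0.02  0.07 18.57]
shift cm after turn [ -2.84 -27.36  -0.06] before turn [  6.02 -26.84  -0.05] F [ 1.  -0.1 -1.4] w 29.2
```

>>> {"api": "move_arm", "payload": {"targets": "-1 0 0 0 0 0 4.64; -1 0 0 0 0 0 4.64; -1 0 0 0 0 0 4.64; -1 0 0 0 0 0 4.65; -1 -0.3 -2.5 0 0 0 0"}}

```text
clock: 7.42
eef_pos: [559.5, -121.9, 69.4]
tool_rot: [3.136, 0.002, -0.119]
force: [0.8, -2.0, -1.2]
width: 29.4
gripper_force: 60.6
```

>>> {"api": "move_arm", "payload": {"targets": "-1 -0.3 -3 0 0 0 0; -1 -0.3 -3 0 0 0 0; -1 -0.3 -3 0 0 0 0; -1 -0.3 -3 0 0 0 0; -1 -0.3 -3 0 0 0 0"}}

```text
clock: 7.83
eef_pos: [560.6, 36.5, 69.2]
tool_rot: [3.141, 0.003, -0.108]
force: [0.7, 0.0, -1.8]
width: 29.5
gripper_force: 60.6
```

>>> {"api": "move_arm", "payload": {"targets": "-1 -0.3 -3 0 0 0 0; -1 -0.3 -3 0 0 0 0; -1 -0.3 -2.4 0 0 0 0; -1 -0.1 -1.4 0 0 0 0; -1 0 0 0 0 0 0"}}

```text
clock: 8.25
eef_pos: [561.5, 138.3, 69.3]
tool_rot: [-3.14, 0.002, -0.102]
force: [-0.7, 0.3, -1.7]
width: 29.1
gripper_force: 60.6
```

>>> {"api": "move_arm", "payload": {"targets": "-1 0 0 0 0 0 0; -1 0 0 0 0 0 0; -1 0 0 0 0 0 0"}}

```text
clock: 8.5
eef_pos: [562.9, 130.9, 70.5]
tool_rot: [3.14, 0.0, -0.111]
force: [-0.4, -0.4, -1.5]
width: 28.9
gripper_force: 60.6
```

```bash
python3 -c "
from h import *
go(561.7,134.6,71,-.1081)
snap('wrist','w3');snap('top','t3')
a=cv2.imread('pics/w3.png');b=cv2.imread('pics/t3.png')[145:245,145:245]
cv2.imwrite('pics/m4.png',np.hstack([cv2.resize(a[50:350,156:356],(400,600),interpolation=2),cv2.resize(b,(400,400),interpolation=2)[:, :] if 0 else np.vstack([cv2.resize(b,(400,400),interpolation=2),np.zeros((200,400,3),np.uint8)])]))"
```

```text
turn first (tool rotvec deg) [ 0.1   0.02 -0.19]
shift cm after turn [-0.15 -0.35 -0.05] before turn [-0.16 -0.35 -0.05] F [-0.4 -0.4 -1.5] w 28.9
```

View pics/m4.png

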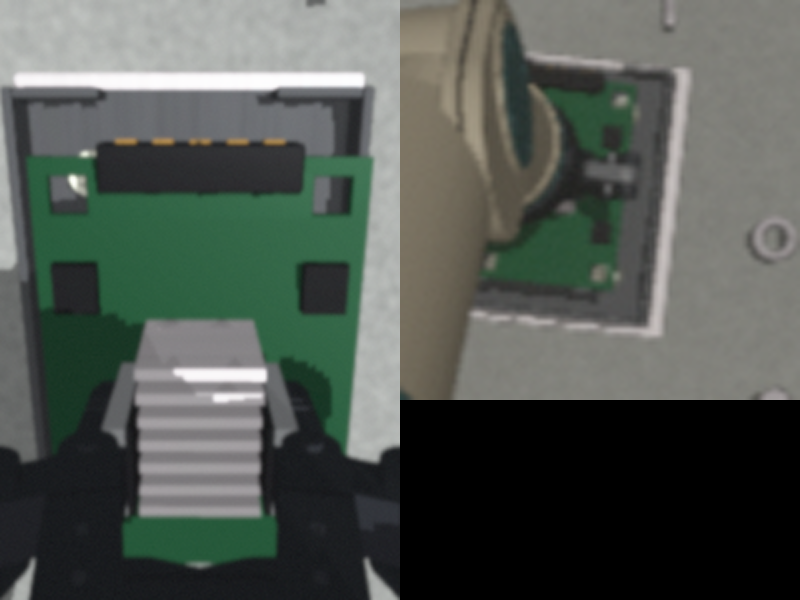

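The wrist picture shows the board in hand above the housing, with hole 3 at about (69,195) and hole 2 at about (333,195) in the left panel.

```bash
python3 -c "
from h import *
g=lambda p:(np.array(p)+.5)/2-.5+[156,50]
c,a,r=fit([ray('w3',*g(p),102.1) for p in[(69,195),(333,195)]],M[:2]);print('board',c,a,r.round(2).tolist())
c2,a2,_=c,a,0
T=lambda p:(np.array(p)+.5)/4-.5+145
print([ray('t3',*T(p),102.1).round(1).tolist() for p in[(221,101),(200,272),(90,262)]])
s=read_state();print(s['eef_pos'],s['tool_rot'],s['clock'])
# predicted wrist pix of housing features with t0 estimate
for cc in [(561.7,134.6)]:
  Rz=Ro.from_euler('z',-.1081)
  P=Rz.apply([[85,31,24],[85,-31,24],[81,61,24],[81,-61,24],[55,35,42],[55,35,24],[55,-35,42]])+[*cc,22]
  print(((proj('w3',P)-[156,50])*2).round().tolist())
"
```

```text
board [562.38946898 131.95514982] -0.1112929177330603 [[-0.04, -0.36], [0.04, 0.36]]
[[610.8, 88.8, 102.1], [503.7, 101.5, 102.1], [510.4, 170.1, 102.1]]
[562.99250498 131.66734639  70.70362355] [ 3.14070624e+00 -1.43453934e-05 -1.10897434e-01] 8.6
[[102.0, 88.0], [282.0, 87.0], [15.0, 100.0], [368.0, 99.0], [85.0, 182.0], [95.0, 176.0], [298.0, 181.0]]
```

```bash
python3 -c "
from h import *
go(562.2,134.3,40,-.108)"
```

```text
turn first (tool rotvec deg) [ 0.05 -0.   -0.17]
shift cm after turn [-0.11 -0.25  3.07] before turn [-0.11 -0.26  3.07] F [-0.3 -1.  -1.6] w 29.0
```

>>> {"api": "move_arm", "payload": {"targets": "-1 -0.1 -0.25 1 0 0 -0.15; -1 0 0 1 0 0 0; -1 0 0 0.8 0 0 0; -1 0 0 0 0 0 0; -1 0 0 0 0 0 0"}}

```text
clock: 9.02
eef_pos: [561.3, 136.0, 41.6]
tool_rot: [3.141, 0.002, -0.106]
force: [-0.5, 0.7, -2.0]
width: 28.9
gripper_force: 60.6
```

>>> {"api": "move_arm", "payload": {"targets": "-1 0 0 0 0 0 0; -1 0 0 0 0 0 0"}}

```text
clock: 9.18
eef_pos: [562.4, 136.3, 43.0]
tool_rot: [-3.141, -0.001, -0.106]
force: [0.1, -0.4, -1.1]
width: 28.9
gripper_force: 60.6
```

```bash
python3 -c "
from h import *
go(562.2,134.3,40,-.108)
print(read_state()['eef_pos'],read_state()['tool_rot'])
snap('wrist','w4');snap('top','t4')
a=cv2.imread('pics/w4.png');b=cv2.imread('pics/t4.png')[150:240,170:230]
cv2.imwrite('pics/m5.png',np.hstack([cv2.resize(a[75:225,156:356],(800,600),interpolation=2)[:, :800]]))
cv2.imwrite('pics/t4c.png',cv2.resize(b,None,fx=6.5,fy=6.5,interpolation=2))"
```

```text
turn first (tool rotvec deg) [-0.01 -0.04  0.14]
shift cm after turn [-0.   0.2  0.3] before turn [-0.   0.2  0.3] F [ 0.1 -0.4 -1.1] w 28.9
[562.44332203 136.28996484  42.9560825 ] [-3.14147862e+00 -6.17788320e-04 -1.05557052e-01]
```

View pics/m5.png

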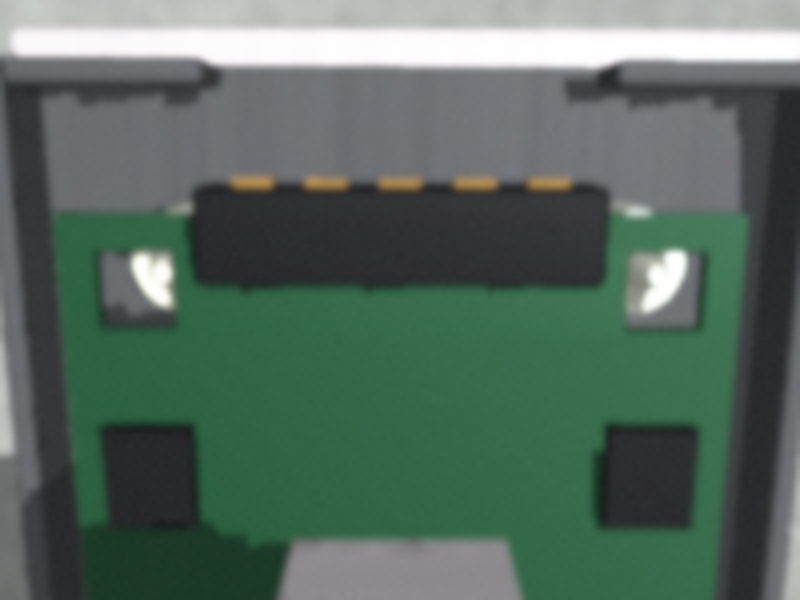

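```bash
python3 -c "
from h import *
from scipy.optimize import least_squares
g=lambda p:(np.array(p)+.5)/4-.5+[156,75]
hb=[ray('w4',*g(p),20+3+42.956+8.6) for p in[(138,288),(665,288)]]
c,a,r=fit(hb,M[:2]);print('board',c,a,r.round(2).tolist())
L=[ray('w4',*g(p),46)[:2] for p in[(130,262),(140,285),(155,300),(172,308)]]
Q=[ray('w4',*g(p),46)[:2] for p in[(688,262),(680,280),(665,298),(645,310)]]
def f(v):
    R=Ro.from_euler('z',v[2]).as_matrix()[:2,:2]
    o=[R@m+v[:2] for m in M[:2]]
    return [np.linalg.norm(p-o[0])-8 for p in L]+[np.linalg.norm(p-o[1])-8 for p in Q]+[(v[2]+.1081)*100]
s=least_squares(f,[561.7,134.6,-.108]);print('hous',s.x,np.round(s.fun,1))
print(read_state()['eef_pos'])
go(562.2,134.3,40,-.108)
"
```

```text
board [562.29801968 137.36445373] -0.10523430875163974 [[-0.05, -0.44], [0.05, 0.44]]
hous [ 5.62742892e+02  1.36335661e+02 -1.08031800e-01] [ 0.4  0.1 -0.  -0.1  0.5  0.  -0.1  0.1  0. ]
[562.48452266 136.36788272  43.09779002]
turn first (tool rotvec deg) [-0.01 -0.05  0.15]
shift cm after turn [-0.01  0.21  0.31] before turn [-0.01  0.21  0.31] F [-0.1  0.1 -0.8] w 29.0
```

>>> {"api": "move_arm", "payload": {"targets": "-1 0.05 0.1 0 0 0 0.15; -1 0 0 0.2 0 0 0; -1 0 0 0.3 0 0 0; -1 0 0 0.3 0 0 0; -1 0 0 0 0 0 0"}}

```text
clock: 9.7
eef_pos: [561.9, 135.2, 34.0]
tool_rot: [3.141, 0.001, -0.108]
force: [-1.0, -0.5, -0.5]
width: 29.3
gripper_force: 60.6
```

>>> {"api": "move_arm", "payload": {"targets": "-1 0 0 0.2 0 0 0; -1 0 0 0.2 0 0 0; -1 0 0 0.1 0 0 0; -1 0 0 0 0 0 0"}}

```text
clock: 10.03
eef_pos: [562.3, 135.2, 29.4]
tool_rot: [3.141, 0.0, -0.108]
force: [-0.4, 0.5, -1.6]
width: 28.6
gripper_force: 60.6
```

```bash
python3 -c "
from h import *
go(562.9,135.3,26,-.1085)"
```

```text
turn first (tool rotvec deg) [0.01 0.03 0.02]
shift cm after turn [ 0.06 -0.02  0.34] before turn [ 0.06 -0.02  0.34] F [-0.4  0.5 -1.6] w 28.6
```

No contact yet, so the holes are on the noses. I continue gently.

>>> {"api": "move_arm", "payload": {"targets": "-1 0.05 0 0.1 0 0 0; -1 0 0 0.1 0 0 0; -1 0 0 0.1 0 0 0; -1 0 0 0 0 0 0; -1 0 0 0 0 0 0"}}

```text
clock: 10.45
eef_pos: [563.0, 135.2, 26.7]
tool_rot: [3.142, 0.0, -0.108]
force: [0.2, 0.1, -1.5]
width: 28.8
gripper_force: 60.6
```

>>> {"api": "move_arm", "payload": {"targets": "-1 0 0 0.1 0 0 0; -1 0 0 0.1 0 0 0; -1 0 0 0 0 0 0; -1 0 0 0 0 0 0"}}

```text
clock: 10.78
eef_pos: [563.1, 135.2, 24.7]
tool_rot: [3.142, -0.0, -0.108]
force: [0.3, 0.5, -0.9]
width: 28.9
gripper_force: 60.6
```

>>> {"api": "move_arm", "payload": {"targets": "-1 0 0 0.1 0 0 0; -1 0 0 0 0 0 0; -1 0 0 0 0 0 0"}}

```text
clock: 11.03
eef_pos: [563.2, 135.2, 23.9]
tool_rot: [-3.141, -0.0, -0.108]
force: [-0.7, -0.2, 0.6]
width: 28.9
gripper_force: 60.7
```

>>> {"api": "move_arm", "payload": {"targets": "0.2 0 0 0 0 0 0; 0.2 0 0 0 0 0 0; 0.2 0 0 0 0 0 0; 0.2 0 0 -0.5 0 0 0; 0.2 0 0 -1.5 0 0 0"}}

```text
clock: 11.45
eef_pos: [561.3, 134.9, 42.5]
tool_rot: [3.14, 0.004, -0.108]
force: [0.1, -0.7, 0.1]
width: 51.3
gripper_force: 0.0
```

>>> {"api": "move_arm", "payload": {"targets": "-1 0 0 -2.5 0 0 0; -1 0 0 -1 0 0 0; -1 0 0 0 0 0 0; -1 0 0 0 0 0 0; -1 0 0 0 0 0 0"}}

```text
clock: 11.87
eef_pos: [562.3, 135.2, 78.0]
tool_rot: [3.141, 0.001, -0.108]
force: [0.2, -0.5, -0.9]
width: 0.1
gripper_force: 0.0
```

```bash
python3 -c "
from h import *
go(562.9,135.3,78,-.1085)
print(read_state()['eef_pos'])
snap('wrist','w5')
a=cv2.imread('pics/w5.png')
cv2.imwrite('pics/m6.png',cv2.resize(a[60:310,110:400],(696,600),interpolation=2))"
```

```text
turn first (tool rotvec deg) [0.02 0.07 0.03]
shift cm after turn [ 0.06 -0.02 -0.  ] before turn [ 0.06 -0.02 -0.  ] F [ 0.2 -0.5 -0.9] w 0.1
[562.28182142 135.16020427  77.9745696 ]
```

View pics/m6.png

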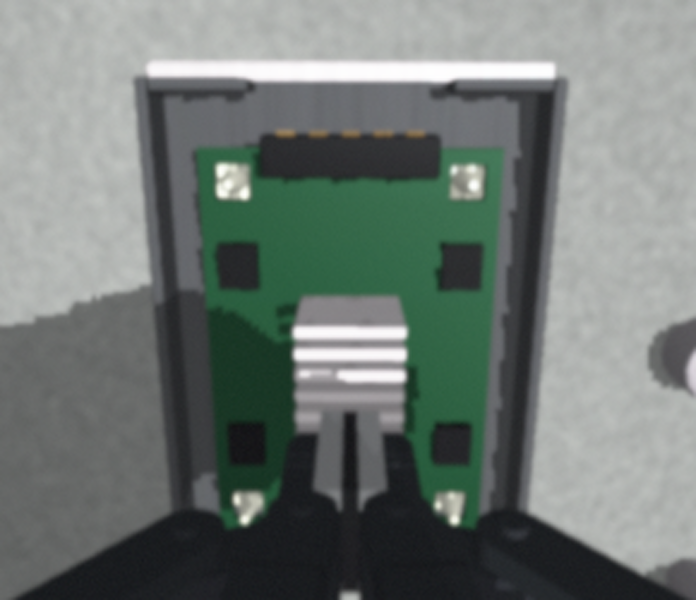

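All four noses show in their holes: (232,181), (466,181), (247,506), (449,506). I press near corner 3 first.

>>> {"api": "move_arm", "payload": {"targets": "-1 2.2 -0.6 0 0 0 0; -1 2.2 -0.6 0 0 0 0; -1 0 0 1 0 0 0; -1 0 0 2 0 0 0; -1 0 0 2 0 0 0"}}

```text
clock: 12.33
eef_pos: [607.8, 142.3, 27.2]
tool_rot: [3.141, 0.0, -0.108]
force: [-0.7, -0.6, 0.2]
width: -0.1
gripper_force: 0.0
```

>>> {"api": "move_arm", "payload": {"targets": "-1 0 0 0.4 0 0 0; -1 0 0 0 0 0 0; -1 0 0 0 0 0 0; -1 0 0 0 0 0 0"}}

```text
clock: 12.67
eef_pos: [608.7, 142.4, 25.5]
tool_rot: [-3.141, -0.001, -0.108]
force: [-0.3, -0.0, 0.1]
width: 0.1
gripper_force: 0.0
```

```bash
python3 -c "
from h import *
R=Ro.from_euler('z',-.1085).as_matrix()[:2,:2]
p=R@[44,12]+[562.9,135.3]; go(*p,20.6,-.1085)"
```

```text
turn first (tool rotvec deg) [-0.02 -0.07  0.01]
shift cm after turn [-0.07  0.    0.49] before turn [-0.07  0.    0.49] F [-0.3 -0.   0.1] w 0.1
```

>>> {"api": "move_arm", "payload": {"targets": "-1 -0.05 0 0.2 0 0 0; -1 0 0 0.15 0 0 0; -1 0 0 0.1 0 0 0; -1 0 0 0 0 0 0; -1 0 0 0 0 0 0"}}

```text
clock: 13.08
eef_pos: [607.6, 142.5, 20.4]
tool_rot: [-3.141, -0.0, -0.108]
force: [-0.1, 0.1, 0.2]
width: -0.2
gripper_force: 0.0
```

>>> {"api": "move_arm", "payload": {"targets": "-1 0 0 0.15 0 0 0; -1 0 0 0.15 0 0 0; -1 0 0 0 0 0 0; -1 0 0 0 0 0 0"}}

```text
clock: 13.42
eef_pos: [607.9, 142.5, 17.6]
tool_rot: [-3.141, -0.001, -0.108]
force: [0.0, 0.1, 5.0]
width: 0.1
gripper_force: 2.2
```

>>> {"api": "move_arm", "payload": {"targets": "-1 0 0 0.15 0 0 0; -1 0 0 0 0 0 0; -1 0 0 0 0 0 0"}}

```text
clock: 13.67
eef_pos: [608.0, 142.5, 16.4]
tool_rot: [-3.141, -0.001, -0.108]
force: [-0.0, -0.1, 7.0]
width: 0.1
gripper_force: 3.5
```

>>> {"api": "move_arm", "payload": {"targets": "-1 0 0 0.15 0 0 0; -1 0 0 0.1 0 0 0; -1 0 0 0 0 0 0; -1 0 0 0 0 0 0"}}

```text
clock: 14.0
eef_pos: [608.2, 142.7, 14.2]
tool_rot: [-3.141, -0.001, -0.108]
force: [-1.5, 0.2, 5.9]
width: -0.2
gripper_force: 3.0
```

>>> {"api": "move_arm", "payload": {"targets": "-1 0 0 0.15 0 0 0; -1 0 0 0 0 0 0; -1 0 0 0 0 0 0"}}

```text
clock: 14.25
eef_pos: [608.1, 142.6, 12.4]
tool_rot: [-3.141, -0.001, -0.108]
force: [-0.5, 1.0, 5.7]
width: 0.1
gripper_force: 2.9
```

>>> {"api": "move_arm", "payload": {"targets": "-1 0 0 0.15 0 0 0; -1 0 0 0 0 0 0; -1 0 0 0 0 0 0"}}

```text
clock: 14.5
eef_pos: [608.1, 142.6, 11.2]
tool_rot: [-3.141, -0.001, -0.108]
force: [-1.2, 0.3, 9.0]
width: 0.2
gripper_force: 4.4
```

>>> {"api": "move_arm", "payload": {"targets": "-1 0 0 0.15 0 0 0; -1 0 0 0 0 0 0; -1 0 0 0 0 0 0"}}

```text
clock: 14.75
eef_pos: [608.1, 142.6, 10.1]
tool_rot: [-3.141, -0.001, -0.108]
force: [-2.7, 0.2, 12.4]
width: 0.2
gripper_force: 5.9
```

>>> {"api": "move_arm", "payload": {"targets": "-1 0 0 0.1 0 0 0; -1 0 0 0 0 0 0; -1 0 0 0 0 0 0"}}

```text
clock: 15.0
eef_pos: [608.2, 142.6, 9.4]
tool_rot: [-3.141, -0.001, -0.108]
force: [-3.3, -0.6, 13.4]
width: -0.1
gripper_force: 6.9
```

>>> {"api": "move_arm", "payload": {"targets": "-1 0 0 -1 0 0 0; -1 0 0 -0.5 0 0 0; -1 0 1.2 0 0 0 0; -1 0 1.2 0 0 0 0; -1 0 0 0.8 0 0 0"}}

```text
clock: 15.42
eef_pos: [605.4, 113.4, 15.3]
tool_rot: [3.139, -0.002, -0.113]
force: [0.5, -1.4, 0.6]
width: 0.0
gripper_force: 0.0
```

>>> {"api": "move_arm", "payload": {"targets": "-1 0 0 0 0 0 0; -1 0 0 0.1 0 0 0; -1 0 0 0.1 0 0 0; -1 0 0 0 0 0 0; -1 0 0 0 0 0 0"}}

```text
clock: 15.83
eef_pos: [604.9, 117.9, 12.7]
tool_rot: [3.141, 0.0, -0.108]
force: [-0.1, -3.4, 5.1]
width: 0.0
gripper_force: 2.4
```

>>> {"api": "move_arm", "payload": {"targets": "-1 0 0 0.15 0 0 0; -1 0 0 0.1 0 0 0; -1 0 0 0 0 0 0; -1 0 0 0 0 0 0"}}

```text
clock: 16.17
eef_pos: [605.0, 118.0, 11.0]
tool_rot: [3.141, -0.0, -0.108]
force: [-2.4, -3.6, 8.7]
width: 0.1
gripper_force: 4.9
```

>>> {"api": "move_arm", "payload": {"targets": "-1 0 0 0.15 0 0 0; -1 0 0 0.1 0 0 0; -1 0 0 0 0 0 0; -1 0 0 0 0 0 0"}}

```text
clock: 16.5
eef_pos: [605.1, 118.0, 9.1]
tool_rot: [3.141, -0.0, -0.108]
force: [-2.9, -3.6, 14.1]
width: 0.3
gripper_force: 7.3
```

>>> {"api": "move_arm", "payload": {"targets": "-1 0 0 0.1 0 0 0; -1 0 0 0 0 0 0; -1 0 0 0 0 0 0"}}

```text
clock: 16.75
eef_pos: [605.0, 118.0, 8.4]
tool_rot: [3.141, -0.0, -0.108]
force: [-3.3, -4.1, 17.4]
width: 0.3
gripper_force: 8.3
```

The +x end is seated: it is now only riding on the housing spring. I move over the sink to the -x end.

>>> {"api": "move_arm", "payload": {"targets": "-1 0 0 -1 0 0 0; -1 0 0 -3 0 0 0; -1 0 0 -2.5 0 0 0; -1 0 0 0 0 0 0; -1 -2.2 0 0 0 0 0"}}

```text
clock: 17.17
eef_pos: [588.5, 121.7, 73.4]
tool_rot: [-3.139, -0.009, -0.109]
force: [0.5, 0.3, -0.1]
width: 0.3
gripper_force: 0.0
```

>>> {"api": "move_arm", "payload": {"targets": "-1 -2.2 0 0 0 0 0; -1 -2.2 0 0 0 0 0; -1 -2.2 0 0 0 0 0; -1 0 0 0 0 0 0; -1 0 0 0 0 0 0"}}

```text
clock: 17.58
eef_pos: [516.0, 129.3, 71.3]
tool_rot: [-3.141, 0.002, -0.106]
force: [0.9, 0.0, 1.0]
width: -0.1
gripper_force: 0.0
```

```bash
python3 -c "
from h import *
R=Ro.from_euler('z',-.1085).as_matrix()[:2,:2]
p=R@[-44,-12]+[562.9,135.3]; go(*p,24,-.1085)"
```

```text
turn first (tool rotvec deg) [-0.03  0.1   0.14]
shift cm after turn [0.19 0.1  4.73] before turn [0.2  0.1  4.73] F [0.9 0.  1. ] w -0.1
```

>>> {"api": "move_arm", "payload": {"targets": "-1 0.1 0.1 1.5 0 0 0; -1 0 0 1.5 0 0 0; -1 0 0 1.5 0 0 0; -1 0 0 0 0 0 0; -1 0 0 0 0 0 0"}}

```text
clock: 18.0
eef_pos: [518.6, 127.0, 26.0]
tool_rot: [3.141, 0.001, -0.108]
force: [-0.4, 0.1, 0.2]
width: -0.5
gripper_force: 0.0
```

>>> {"api": "move_arm", "payload": {"targets": "-1 0 0 0.15 0 0 0; -1 0 0 0.15 0 0 0; -1 0 0 0.15 0 0 0; -1 0 0 0 0 0 0; -1 0 0 0 0 0 0"}}

```text
clock: 18.42
eef_pos: [518.6, 127.1, 22.5]
tool_rot: [-3.141, -0.001, -0.108]
force: [-1.0, 0.4, -0.6]
width: 0.5
gripper_force: 0.0
```

>>> {"api": "move_arm", "payload": {"targets": "-1 0 0 0.15 0 0 0; -1 0 0 0.1 0 0 0; -1 0 0 0 0 0 0; -1 0 0 0 0 0 0"}}

```text
clock: 18.75
eef_pos: [518.3, 127.0, 19.7]
tool_rot: [3.142, 0.0, -0.108]
force: [-0.3, -0.1, -0.6]
width: -0.1
gripper_force: 0.0
```

>>> {"api": "move_arm", "payload": {"targets": "-1 0 0 0.15 0 0 0; -1 0 0 0.15 0 0 0; -1 0 0 0 0 0 0; -1 0 0 0 0 0 0"}}

```text
clock: 19.08
eef_pos: [518.4, 127.1, 17.0]
tool_rot: [-3.141, -0.0, -0.108]
force: [-0.9, 0.6, 5.9]
width: 0.1
gripper_force: 2.4
```

>>> {"api": "move_arm", "payload": {"targets": "-1 0 0 0.15 0 0 0; -1 0 0 0.15 0 0 0; -1 0 0 0 0 0 0; -1 0 0 0 0 0 0"}}

```text
clock: 19.42
eef_pos: [518.4, 127.0, 13.7]
tool_rot: [-3.142, -0.0, -0.108]
force: [-0.0, -0.0, -0.8]
width: 0.3
gripper_force: 0.0
```

>>> {"api": "move_arm", "payload": {"targets": "-1 0 0 0.15 0 0 0; -1 0 0 0 0 0 0; -1 0 0 0 0 0 0"}}

```text
clock: 19.67
eef_pos: [518.6, 127.0, 12.2]
tool_rot: [-3.142, -0.0, -0.108]
force: [-0.6, -0.3, 2.6]
width: -0.3
gripper_force: 1.4
```

>>> {"api": "move_arm", "payload": {"targets": "-1 0 0 0.15 0 0 0; -1 0 0 0 0 0 0; -1 0 0 0 0 0 0"}}

```text
clock: 19.92
eef_pos: [518.6, 127.0, 11.0]
tool_rot: [-3.141, -0.0, -0.108]
force: [-0.7, 0.4, 6.8]
width: 0.2
gripper_force: 3.2
```

>>> {"api": "move_arm", "payload": {"targets": "-1 0 0 0.15 0 0 0; -1 0 0 0.15 0 0 0; -1 0 0 0 0 0 0; -1 0 0 0 0 0 0"}}

```text
clock: 20.25
eef_pos: [518.6, 127.0, 8.7]
tool_rot: [-3.141, -0.001, -0.108]
force: [-1.5, -0.2, 13.3]
width: -0.0
gripper_force: 6.6
```

>>> {"api": "move_arm", "payload": {"targets": "-1 0 0 -1 0 0 0; -1 0 0 -0.5 0 0 0; -1 0 -1.2 0 0 0 0; -1 0 -1.2 0 0 0 0; -1 0 0 0.8 0 0 0"}}

```text
clock: 20.67
eef_pos: [522.2, 155.7, 15.3]
tool_rot: [-3.138, -0.003, -0.104]
force: [-0.5, 0.2, -0.4]
width: -0.2
gripper_force: 0.0
```

>>> {"api": "move_arm", "payload": {"targets": "-1 0 0 0.1 0 0 0; -1 0 0 0.1 0 0 0; -1 0 0 0.1 0 0 0; -1 0 0 0 0 0 0; -1 0 0 0 0 0 0"}}

```text
clock: 21.08
eef_pos: [520.5, 151.0, 11.7]
tool_rot: [-3.141, 0.001, -0.108]
force: [-1.2, 2.1, 4.2]
width: 0.1
gripper_force: 2.0
```

>>> {"api": "move_arm", "payload": {"targets": "-1 0 0 0.15 0 0 0; -1 0 0 0.15 0 0 0; -1 0 0 0 0 0 0; -1 0 0 0 0 0 0"}}

```text
clock: 21.42
eef_pos: [520.7, 150.9, 9.5]
tool_rot: [-3.141, 0.0, -0.108]
force: [-2.7, 2.0, 10.5]
width: -0.3
gripper_force: 5.4
```

>>> {"api": "move_arm", "payload": {"targets": "-1 0 0 0.15 0 0 0; -1 0 0 0 0 0 0; -1 0 0 -1.5 0 0 0; -1 0 0 -3 0 0 0; -1 0 0 -2.5 0 0 0"}}

```text
clock: 21.83
eef_pos: [520.5, 149.1, 77.6]
tool_rot: [3.14, 0.001, -0.11]
force: [0.2, 0.3, -0.0]
width: -0.1
gripper_force: 0.0
```

>>> {"api": "move_arm", "payload": {"targets": "-1 2.2 0.4 0 0 0 0; -1 2.2 0.4 0 0 0 0; -1 2.2 0.4 0 0 0 0; -1 2.2 0 0 0 0 0; -1 0 0 0 0 0 0"}}

```text
clock: 22.25
eef_pos: [612.2, 126.1, 77.4]
tool_rot: [3.14, -0.006, -0.112]
force: [1.2, -0.3, 0.2]
width: -0.1
gripper_force: 0.0
```

>>> {"api": "move_arm", "payload": {"targets": "-1 0 0 0 0 0 0; -1 0 0 0 0 0 0; -1 0 0 1 0 0 0"}}

```text
clock: 22.5
eef_pos: [607.4, 129.4, 68.2]
tool_rot: [-3.141, -0.002, -0.108]
force: [0.6, -0.4, -0.1]
width: 0.1
gripper_force: 0.0
```

```bash
python3 -c "
from h import *
R=Ro.from_euler('z',-.1085).as_matrix()[:2,:2]
p=R@[43.5,0]+[562.9,135.3]; go(*p,15,-.1085)
snap('wrist','w6')
a=cv2.imread('pics/w6.png')
cv2.imwrite('pics/m7.png',cv2.resize(a,(800,600),interpolation=2))"
```

```text
turn first (tool rotvec deg) [-0.03 -0.1   0.02]
shift cm after turn [-0.14 -0.1   5.32] before turn [-0.14 -0.1   5.32] F [ 0.6 -0.4 -0.1] w 0.1
```

>>> {"api": "move_arm", "payload": {"targets": "-1 -0.1 -0.1 2 0 0 0; -1 0 0 2 0 0 0; -1 0 0 1 0 0 0; -1 0 0 0 0 0 0; -1 0 0 0 0 0 0"}}

```text
clock: 22.97
eef_pos: [605.5, 130.4, 16.7]
tool_rot: [3.141, 0.002, -0.108]
force: [0.5, 0.0, 0.8]
width: -0.1
gripper_force: 0.0
```

>>> {"api": "move_arm", "payload": {"targets": "-1 0 0 0.15 0 0 0; -1 0 0 0.15 0 0 0; -1 0 0 0.1 0 0 0; -1 0 0 0.1 0 0 0; -1 0 0 0 0 0 0"}}

```text
clock: 23.38
eef_pos: [606.7, 130.6, 12.7]
tool_rot: [-3.141, -0.001, -0.108]
force: [1.0, 1.0, 1.8]
width: -0.2
gripper_force: 0.8
```

>>> {"api": "move_arm", "payload": {"targets": "-1 0 0 0.1 0 0 0; -1 0 0 0.1 0 0 0; -1 0 0 0 0 0 0; -1 0 0 0 0 0 0"}}

```text
clock: 23.72
eef_pos: [606.7, 130.6, 11.0]
tool_rot: [-3.141, -0.001, -0.108]
force: [-0.4, 0.4, 5.7]
width: 0.4
gripper_force: 3.2
```

>>> {"api": "move_arm", "payload": {"targets": "-1 0 0 0.1 0 0 0; -1 0 0 0.1 0 0 0; -1 0 0 0 0 0 0; -1 0 0 0 0 0 0"}}

```text
clock: 24.05
eef_pos: [606.8, 130.6, 9.6]
tool_rot: [-3.141, -0.001, -0.108]
force: [-2.3, -0.1, 10.1]
width: -0.1
gripper_force: 5.3
```

The board is at the same height at both ends, so it is seated flush. I retreat and check.

>>> {"api": "move_arm", "payload": {"targets": "-1 0 0 -1 0 0 0; -1 0 0 -3 0 0 0; -1 0 0 -3 0 0 0; -1 0 0 -3 0 0 0; -1 -1.5 0 0 0 0 0"}}

```text
clock: 24.47
eef_pos: [598.3, 132.0, 114.5]
tool_rot: [-3.138, -0.014, -0.11]
force: [0.3, -0.1, -0.1]
width: -0.0
gripper_force: 0.0
```

>>> {"api": "move_arm", "payload": {"targets": "-1 -1.5 0 0 0 0 0; -1 0 0 0 0 0 0; -1 0 0 0 0 0 0; -1 0 0 0 0 0 0; -1 0 0 0 0 0 0"}}

```text
clock: 24.88
eef_pos: [577.3, 133.5, 108.1]
tool_rot: [3.141, -0.001, -0.108]
force: [-0.7, -0.5, -0.1]
width: 0.0
gripper_force: 0.0
```

```bash
python3 -c "
from h import *
snap('wrist','w7')
a=cv2.imread('pics/w7.png')
cv2.imwrite('pics/m8.png',cv2.resize(a[60:360,110:410],(600,600),interpolation=2))"
```

```text
(no output)
```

View pics/m8.png

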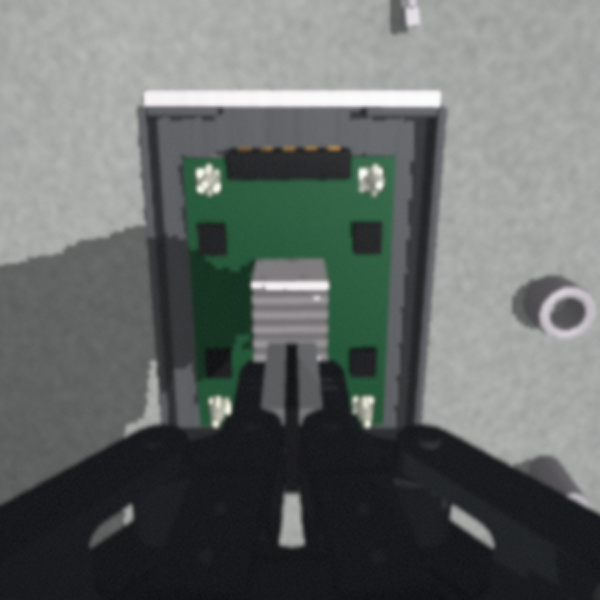

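All four noses now stand over the board with barbs spread, at (208,181), (371,181), (220,408) and (362,408). The robot is clear.

```bash
python3 -c "
from h import *
print(order.finish_job())"
```

```text
the job is handed in; nothing more can be done
None
```

The board is snapped onto all four standoffs and sits flush, with the connector at the cut-out end. The robot is clear and the job was handed in at about 25 s; the hand-in returned no verdict.

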